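Dock the sample can and click its lid lock shut

TASK

Lift the sample can off its hook by the orange tab on its handle, set it down gently and flat in the dock between the four yellow corner guides, and let go so that the handle drops aside. Then take the can again by the black knob on its lid and turn the knob clockwise until it clicks past its detent and stays locked. Leave the can standing in the dock, and leave the kidney dish, bottles and pots undisturbed.

Things in the scene. Friction and masses are not known exactly. Their poses are not given: they have to be found in the camera images.
- can: Square white sample can with a teal lid, hanging by its wire handle from the hook at the start. Body 84 x 84 mm, lid 88 x 88 mm; underside to lid top 80 mm; about 0.38 kg with knob and handle (can vary by a third). Origin: centre of the underside; z up. Its four sides are alike, so it fits the dock at any quarter turn.
- tab (a point): Centre of the orange grip tab atop the wire handle: 24 mm along x, 14 mm along y (the width to pinch), 32 mm tall along z. Frame of the handle: z from its hinge to the tab, y parallel to the can's y. 188 mm above the can's underside when upright. The wire crown (8 mm thick) that hangs on the hook is centred 18 mm below this point. The can swings freely about the handle's hinge.
- bail (a joint): Handle angle: 0 upright, positive as it leans to the can's +x. Hinge along the can's y, 70 mm above its underside. Once let go with the can standing, the lightly sprung handle falls by itself within about 1.5 s to about 1.7 (lying out to the can's +x side, reaching 135 mm from its centre, 45 to 80 mm above its underside), clear of the knob.
- knob_grip (a point): Point to grip on the black lid knob, on its axis, 107 mm above the can's underside. Bar grip 42 mm long along this frame's x, 14 mm thick along y (the width to pinch), its top 118 mm above the underside; below it a round skirt, 44 mm across, whose top is 17 mm below this point. A white pointer line marks its -x end.
- lock_knob (a joint): Knob angle, growing clockwise seen from above; bar along the can's x at 0. Starts unlocked, 0 to 0.3. Turns easily to 0.5, then resists with up to about 0.1 N m, passes the hard spot at about 1.0 and snaps by itself to its end stop, locked, at 1.3. Let go short of 1.0 it springs back to 0.5. Red dot on the lid: pointer at 0; green dot: 1.3.
- dock: Fixed grey base plate, 136 x 136 mm, 10 mm thick; origin at the centre of its underside on the table, axes along its sides. The can stands on its top (z = 10 mm) between four yellow L-shaped corner guides, 34 mm tall that leave a 96 x 96 mm square opening (6 mm spare each side). They stop the can turning with the knob, after up to 0.15 rad of play.
- hook_stand: Fixed steel stand, upturned hook. Origin on the table under the hook's notch; post 100 mm to its +x, 272 mm tall. The hook's arm runs from the post to -x and ends in an upturned tip 26 mm to -x, its top 13 mm above the notch. Lift the can straight up by 20 to 35 mm (no more: the arm passes between crown and knob), then draw it 90 mm along the stand's -x to come free.
- hook_notch (a point): Top of the hook wire at the notch where the handle hangs, 259 mm above the table.
- dish: Teal kidney dish, about 95 x 200 mm, 34 mm tall, loose bystander; origin centre of the underside, long along its y.
- spray: White spray bottle with green head, 60 mm diameter, 166 mm tall, loose bystander; origin centre of the underside.
- gel: Gel bottle, 60 mm diameter, 130 mm tall, teal cap, loose bystander; origin centre of the underside.
- pot_a: Specimen pot with yellow cap, 48 mm diameter, 55 mm tall, loose bystander; origin centre of the underside.
- pot_b: Specimen pot with red cap, 48 mm diameter, 55 mm tall, loose bystander; origin centre of the underside.

How it is judged:
By the outcome, as a careful person would: the job done as asked, in the order asked, and still so for the second after the job is handed in, with the robot touching nothing.
It also fails if it takes over 64 s, if anything falls off the work surface, if the arm or the gripper's body presses on something with over 40 N, if the wrist force passes 120 N, or if a joint passes its speed limit or range.

ROBOT

A 6-joint arm with a two-finger parallel gripper is mounted at the origin on the work surface. World frame = base frame: x ahead of the robot, y to its left, z up, the work surface at z = 0. Lengths are in m, angles in rad, forces in N, time in s.
With the tool pointing down it reaches from about 0.35 to 0.975 m from the base axis. Payload 7.1 kg.
Tool frame: the origin (TCP) lies midway between the tips of the shut fingers; the grasp point (between the pads) lies manip.tcp_to_grasp behind it (manip.tcp_to_grasp is the distance from the TCP to the grasp point, in m); z points along the fingers, y is the line along which they close (so a half turn about z gives the same grasp; the last joint's range is limited). The gripper opens to 88 mm and grips with 3 to 60 N. Pads are 20 mm wide; open, the fingers measure 115 mm over their backs; the gripper's body (75 mm by 178 mm) begins 61 mm behind the grasp point.
Start: joints at [1.108, 0.423, 1.63, -0, 1.089, -0.019], TCP at [0.268, 0.564, 0.223] pointing down, gripper open.
Joint ranges: [-3, 3], [-0.9, 2.11], [0.09, 2.58], [-1.31, 4.45], [0.11, 2.69], [-2.54, 2.54]. Speed limits (rad/s): [2.39, 2.39, 3.01, 3.14, 3.14, 3.14].

INTERFACE

Orientations are given as a rotation vector (axis times angle).
In Python, from bench import manip, fingers, planner, monitor, imaging, workorder gives the robot as it stands. The module is installed in compiled form; this text tells all that it offers. Calls block until the motion is done:
- manip.move_to(position, orientation): joint-space move of the TCP to a pose.
- manip.move_straight(position, ori=None, rate=0.15, force_limit=None): straight line of the TCP; ori=None keeps the orientation; rate is the mean speed in m/s. With force_limit (N) it stops when the force on the tool has changed by that much, and returns True; else False.
- manip.movej(angles): joint-space move.
- fingers.move_gripper(opening): finger opening in m; the grip force is fixed at half the most; returns when the fingers have stopped.
- manip.dwell(seconds).
- planner.ik(position, orientation): joint angles nearest the present ones, or None.
- monitor.read_state(): the state.
- imaging.capture(name): name is "side" or "top" or "wrist"; returns a dict with "img" (384x512x3 uint8, red, green, blue), "intrinsics" (3x3 intrinsics, pixels), "xyz" and "attitude" of the camera in the world; the wrist camera has in their place "T_tool_cam" (4x4, takes a point from camera to tool coordinates, whose origin is the TCP and whose axes are the flange's). Camera axes: x right, y down, z forward; pixel columns grow to the right and rows downward; lengths in m; the calibration is good to about 2 mm. A picture is of the moment at which its call begins: read the wrist's pose just before it. There is no depth.
A pose or a line that the arm cannot do raises manip.MotionError and nothing moves.
- workorder.job_done(): hands the job in; it is judged then, once.
The state is a dict: "time": time; "q": joint angles; "qd": joint speeds; "joint_torque": joint torques, N m; "ee_pos": TCP position; "orientation": TCP orientation; "force": force on the tool from outside, world axes, zero at the start; "moment": the same for the moment, N m; "grip_width": finger opening in m; "finger_force": force on a finger pad.
Only numpy, scipy, OpenCV 4.12 (cv2) and the standard library are available. Lean on these libraries where they do the work, as an engineer would, in place of code of your own. Each camera call takes 0.05 s, during which the arm holds its last target. There are 200 camera calls.

## Working session

There is one attempt and no reset: what is moved stays moved. The work goes in short steps, each a Python script; the robot and the scene stay as the last script left them, time stands still between calls to the robot, and variables do not carry over. Pictures are saved under pics/ and viewed, at most 10 in all, crops included, and the job is handed in when it is done.

```bash
mkdir -p pics; cat > h.py <<'E'
import numpy as np, cv2
from scipy.spatial.transform import Rotation as R
from bench import manip, fingers, planner, monitor, imaging, workorder
def cap(n,save=None):
    s=monitor.read_state(); c=imaging.capture(n); K=np.array(c["intrinsics"])
    if "T_tool_cam" in c:
        T=np.eye(4);T[:3,:3]=R.from_rotvec(s["orientation"]).as_matrix();T[:3,3]=s["ee_pos"];T=T@np.array(c["T_tool_cam"])
    else:
        T=np.eye(4);a=np.array(c["attitude"],float)
        T[:3,:3]=a if a.shape==(3,3) else R.from_rotvec(a).as_matrix();T[:3,3]=c["xyz"]
    if save: cv2.imwrite("pics/"+save+".png",c["img"][:,:,::-1])
    return c["img"],K,T
def ray(K,T,uv):
    d=T[:3,:3]@np.linalg.inv(K)@np.array([uv[0],uv[1],1.]); return T[:3,3],d/np.linalg.norm(d)
def onz(K,T,uv,z):
    o,d=ray(K,T,uv); return o+d*(z-o[2])/d[2]
def tri(r1,r2):
    (a,d),(b,e)=r1,r2; t=np.linalg.lstsq(np.c_[d,-e],b-a,rcond=None)[0]
    p,q=a+t[0]*d,b+t[1]*e; return (p+q)/2,np.linalg.norm(p-q)
def proj(K,T,p):
    q=K@(T[:3,:3].T@(np.array(p)-T[:3,3])); return q[:2]/q[2]
E
python3 - <<'E'
from h import *
for n in("side","top"):
    i,K,T=cap(n,n+"0"); print(n,K.tolist(),T.round(3).tolist())
s=monitor.read_state();print(s["orientation"],s["ee_pos"],s["time"],manip.tcp_to_grasp)
a=cv2.imread("pics/side0.png");b=cv2.imread("pics/top0.png")
E
```

```text
side [[496.6805790848486, 0.0, 259.445706272265], [0.0, 496.6805790848486, 189.9149035946581], [0.0, 0.0, 1.0]] [[0.742, -0.427, 0.517, -0.148], [-0.671, -0.464, 0.579, -0.815], [-0.007, -0.776, -0.631, 1.07], [0.0, 0.0, 0.0, 1.0]]
top [[421.88801551567184, 0.0, 253.21709534856316], [0.0, 421.88801551567184, 197.71123328507574], [0.0, 0.0, 1.0]] [[-0.009, -0.996, 0.085, 0.474], [-1.0, 0.01, 0.011, -0.005], [-0.012, -0.084, -0.996, 1.586], [0.0, 0.0, 0.0, 1.0]]
[-6.91365536e-01 -3.06423491e+00  2.14937290e-03] [0.26811172 0.56399168 0.22197874] 0.1 0.0187
```

View pics/side0.png

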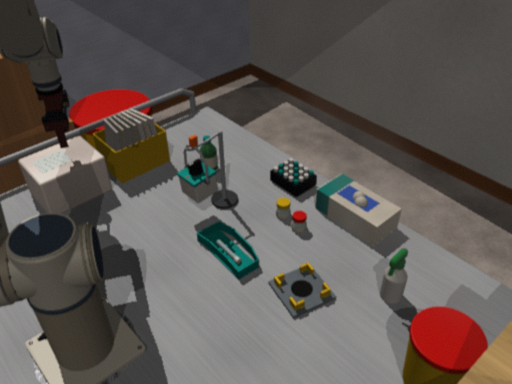

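View pics/top0.png

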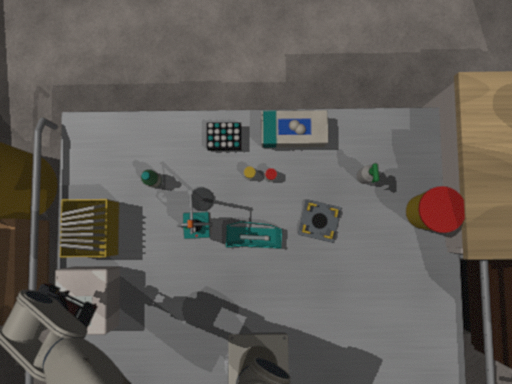

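The side view shows the orange tab at (193,140), the stand base at (225,200) and the dock around (302,288). In the top view the tab is at (190,225), the stand base at (203,199), the dock at (320,221) and the dish at (253,237). Next I'll measure the tab, stand and dock.

```bash
cat >> h.py <<'E'
def mask(img,lo,hi,box=None):
    m=cv2.inRange(cv2.cvtColor(img,cv2.COLOR_RGB2HSV),np.array(lo),np.array(hi))
    if box:
        z=np.zeros_like(m);x0,y0,x1,y1=box;z[y0:y1,x0:x1]=m[y0:y1,x0:x1];m=z
    return m
def cen(m):
    ys,xs=np.nonzero(m); return np.array([xs.mean(),ys.mean()]),len(xs)
E
python3 - <<'E'
from h import *
s,Ks,Ts=cap("side");t,Kt,Tt=cap("top")
O=((3,150,120),(14,255,255))
a,na=cen(mask(s,*O,(180,125,210,160)));b,nb=cen(mask(t,*O,(175,205,215,245)))
print("tab",a,na,b,nb,tri(ray(Ks,Ts,a),ray(Kt,Tt,b)))
Y=((20,130,100),(33,255,255))
for n,i,K,T,bx in(("side",s,Ks,Ts,(260,255,345,320)),("top",t,Kt,Tt,(290,190,350,250))):
    m=mask(i,*Y,bx); pts=np.argwhere(m)[:,::-1]
    w=np.array([onz(K,T,p,.035)[:2] for p in pts],np.float32)
    print(n,len(w),"dock",cv2.minAreaRect(w))
    g=mask(i,(75,120,60),(95,255,255),(200,215,285,275) if n=="side" else(215,215,290,255))
    w=np.array([onz(K,T,p,.034)[:2] for p in np.argwhere(g)[:,::-1]],np.float32); print("dish",len(w),cv2.minAreaRect(w))
print("base",onz(Ks,Ts,(225,200),0.01),onz(Kt,Tt,(203,199),.01)," posttop",onz(Ks,Ts,(221,134),.272))
pa=lambda K,T,uv,z:onz(K,T,uv,z).round(3)
print("pots",pa(Ks,Ts,(283,204),.055),pa(Ks,Ts,(299,217),.055),"gel top",pa(Kt,Tt,(149,177),.13),"spray",pa(Kt,Tt,(372,172),.15))
c=[cv2.resize(s[110:210,160:260],(400,400),interpolation=cv2.INTER_CUBIC),cv2.resize(t[180:250,160:230],(400,400),interpolation=cv2.INTER_CUBIC)]
cv2.imwrite("pics/c1.png",np.hstack(c)[:,:,::-1])
E
```

```text
tab [191.95 137.1 ] 20 [189.5 223.5] 28 (array([0.5066089 , 0.2049363 , 0.29440116]), np.float64(0.0005108210410116124))
side 192 dock ((0.5185848474502563, -0.23533892631530762), (0.11157403886318207, 0.11224810779094696), 76.35161590576172)
dish 570 ((0.463388055562973, 0.009725809097290039), (0.20383892953395844, 0.10335686802864075), 86.23674011230469)
top 123 dock ((0.5203115344047546, -0.2311277985572815), (0.11262962967157364, 0.1106959655880928), 76.08289337158203)
dish 661 ((0.47096899151802063, 0.01180141419172287), (0.2010856717824936, 0.0898636132478714), 88.05363464355469)
base [0.60234917 0.19587611 0.01      ] [0.60486577 0.20100953 0.01      ]  posttop [0.59893149 0.18935828 0.272     ]
pots [0.692 0.015 0.055] [ 0.686 -0.061  0.055] gel top [0.674 0.374 0.13 ] spray [ 0.68  -0.396  0.15 ]
```

View pics/c1.png

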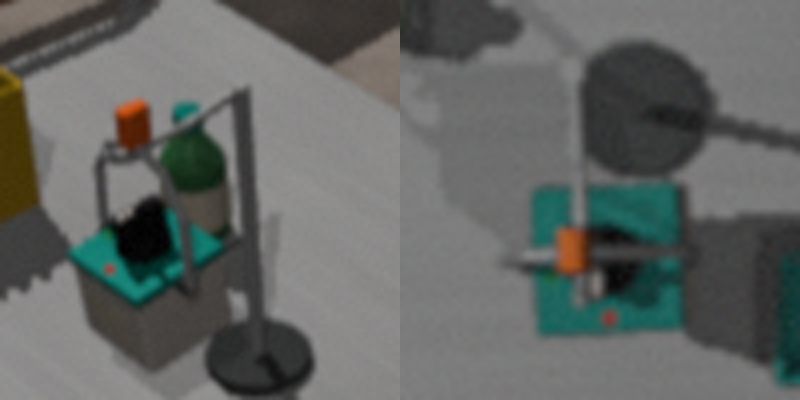

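The crop confirms the can's +x points towards the post: the red dot is on the world -x side of the lid. The pinch axis is therefore about world y. I'll go above the tab for a wrist view.

```bash
cat >> h.py <<'E'
def down(deg):
    a=np.radians(deg);x=np.array([np.cos(a),np.sin(a),0]);z=np.array([0,0,-1.])
    return R.from_matrix(np.c_[x,np.cross(z,x),z]).as_rotvec()
E
python3 - <<'E'
from h import *
manip.move_to([.507,.205,.42],down(176))
s=monitor.read_state();print(s["q"],s["ee_pos"],s["time"])
i,K,T=cap("wrist","w1");print(K[0,0],T.round(3).tolist(),proj(K,T,[.507,.205,.281]))
E
```

```text
[ 3.63472537e-01  1.36375884e-01  1.56740012e+00  2.46377747e-04
  1.43855442e+00 -1.13805207e+00] [0.50669763 0.20554659 0.41952009] 1.9333
314.61669754244036 [[0.069, 0.967, 0.246, 0.44], [0.998, -0.067, -0.018, 0.211], [-0.001, 0.247, -0.969, 0.582], [0.0, 0.0, 0.0, 1.0]] [253.00220878 179.13807811]
```

View pics/w1.png

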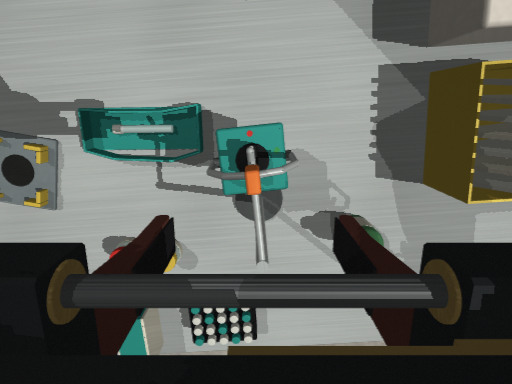

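The wrist view shows the orange tab at (253,180), right where predicted. The lid is a quad from (218,128) to (287,190), and the hook arm runs from about (251,150) to (263,262). Now I'll refine the yaw and position.

```bash
python3 - <<'E'
from h import *
i,K,T=cap("wrist")
m=mask(i,(3,150,60),(14,255,255),(235,150,275,210));c,n=cen(m)
for z in(.281,.297):
    w=np.array([onz(K,T,p,z)[:2] for p in np.argwhere(m)[:,::-1]],np.float32);print("tab",c,n,onz(K,T,c,z),cv2.minAreaRect(w))
m=mask(i,(78,120,50),(95,255,255),(205,110,300,205))
w=np.array([onz(K,T,p,.173)[:2] for p in np.argwhere(m)[:,::-1]],np.float32);print("lid",cv2.minAreaRect(w))
p=onz(K,T,(263,260),.262);q=onz(K,T,(256,200),.262);d=p-q;print("arm",p,q,np.degrees(np.arctan2(d[1],d[0])))
m=mask(i,(20,130,70),(33,255,255),(0,110,70,220));w=np.array([onz(K,T,p,.04)[:2] for p in np.argwhere(m)[:,::-1]],np.float32);print("dock",w.mean(0),w.min(0),w.max(0))
E
```

```text
tab [252.27804878 179.43658537] 410 [0.50717087 0.20437819 0.281     ] ((0.5073351263999939, 0.20427055656909943), (0.029466496780514717, 0.013889013789594173), 1.6164418458938599)
tab [252.27804878 179.43658537] 410 [0.50359485 0.20471084 0.297     ] ((0.5037504434585571, 0.20460890233516693), (0.02790071628987789, 0.013150956481695175), 1.6164326667785645)
lid ((0.5045238137245178, 0.20391607284545898), (0.08764787763357162, 0.08724141120910645), 1.8580902814865112)
arm [0.60398596 0.20947619 0.262     ] [0.53395903 0.20635822 0.262     ] 2.549429244400074
dock [ 0.5270518 -0.1781352] [ 0.45907903 -0.25374642] [ 0.58374214 -0.14870223]
```

```bash
python3 - <<'E'
from h import *
o=down(182)
manip.move_to([.505,.2043,.33],o)
print(manip.move_straight([.505,.2043,.2715],rate=.08,force_limit=8))
s0=monitor.read_state()
fingers.move_gripper(0.0)
s=monitor.read_state();print(s["ee_pos"],s["grip_width"],s["finger_force"],s["force"])
if .011<s["grip_width"]<.017:
    p=np.array(s["ee_pos"]);print(manip.move_straight(p+[0,0,.028],rate=.06,force_limit=15))
    print(monitor.read_state()["force"])
    a=np.radians(2.3);p=p+[0,0,.028]
    print(manip.move_straight(p-.10*np.array([np.cos(a),np.sin(a),0]),rate=.08,force_limit=10))
s=monitor.read_state();print(s["ee_pos"],s["grip_width"],s["force"],s["time"],s["moment"])
cap("side","s2")
E
```

```text
False
[0.50498046 0.20427152 0.27146105] 0.013784702657120501 29.982119500637054 [-0.35098541 -0.8563225  -0.41848834]
False
[-0.16259621  0.20939779 -4.72486184]
False
[0.40549282 0.20032245 0.29948503] 0.013738246751507333 [ 0.70821069 -0.44857363 -4.34231231] 6.5083 [ 0.06305735 -0.00124976  0.04963255]
```

View pics/s2.png

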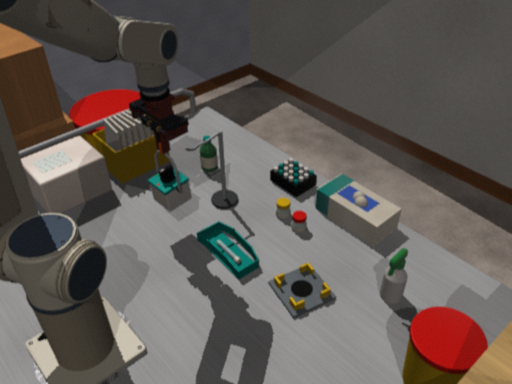

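The can is free of the hook and hanging in the gripper at (170,190). I'll carry it towards the dock and stop for a closer look.

```bash
python3 - <<'E'
from h import *
manip.move_straight([.405,.19,.36],rate=.12)
manip.move_straight([.46,-.04,.36],ori=down(166),rate=.13)
manip.dwell(.3)
i,K,T=cap("wrist","w2")
print(monitor.read_state()["time"],proj(K,T,[.52,-.232,.01]))
E
```

```text
9.5333 [153.32397916 211.44349769]
```

View pics/w2.png

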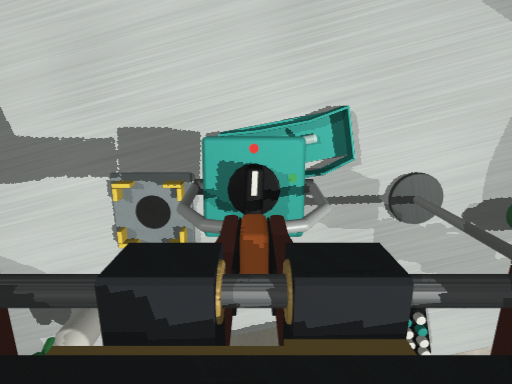

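The dock's dark centre disc is at (153,211), matching the prediction, and both dock and lid sit square to the image. Now I'll measure the disc centre, the guide edge angle, and the lid's yaw and centre offset.

```bash
python3 - <<'E'
from h import *
i,K,T=cap("wrist")
m=mask(i,(0,0,0),(180,255,45),(125,185,180,240));n,l,st,ce=cv2.connectedComponentsWithStats(m);k=1+st[1:,4].argmax()
w=np.array([onz(K,T,p,.01)[:2] for p in np.argwhere(l==k)[:,::-1]],np.float32);print("disc",ce[k],st[k],cv2.minEnclosingCircle(w))
m=mask(i,(20,150,90),(33,255,255),(100,165,190,250))
w=np.array([onz(K,T,p,.044)[:2] for p in np.argwhere(m)[:,::-1]],np.float32);print("guides",cv2.minAreaRect(w),cv2.boundingRect(m))
m=mask(i,(78,120,50),(95,255,255),(195,134,312,240));m=cv2.morphologyEx(m,cv2.MORPH_OPEN,np.ones((9,9)))
s=monitor.read_state();z=s["ee_pos"][2]-.1785+.08
w=np.array([onz(K,T,p,z)[:2] for p in np.argwhere(m)[:,::-1]],np.float32);print("lid",cv2.minAreaRect(w),s["ee_pos"])
for e in((204,150),(204,220)),((303,150),(303,220)),((215,137),(295,137)):
    pass
E
```

```text
disc [152.93935791 211.51129608] [137 196  33  32 841] ((0.5204190015792847, -0.23292312026023865), 0.02883991040289402)
guides ((0.5157999396324158, -0.22538083791732788), (0.11285839974880219, 0.11167516559362411), 76.22290802001953) (112, 181, 75, 67)
lid ((0.4512617886066437, -0.035184409469366074), (0.09157827496528625, 0.07381870597600937), 76.03104400634766) [ 0.45999043 -0.03992339  0.3600168 ]
```

```bash
python3 - <<'E'
from h import *
x,y=.5198,-.2335
manip.move_straight([x,y,.30],rate=.14)
manip.move_straight([x,y,.238],rate=.06)
manip.dwell(.8)
print(manip.move_straight([x,y,.197],rate=.04,force_limit=3))
s=monitor.read_state();print(s["ee_pos"],s["force"],s["time"])
print(manip.move_straight([x,y,.184],rate=.015,force_limit=2.5))
s=monitor.read_state();print(s["ee_pos"],s["force"],s["time"])
i,K,T=cap("wrist","w3")
i,K,T=cap("side");cv2.imwrite("pics/c3.png",np.hstack([cv2.resize(i[200:330,230:360],(400,400),interpolation=cv2.INTER_CUBIC)[:,:,::-1],cv2.resize(cv2.imread("pics/w3.png")[60:270,150:360],(400,400))]))
E
```

```text
False
[ 0.51998389 -0.23358527  0.19726208] [ 1.04160702 -0.15333724 -4.08454009] 14.4
True
[ 0.52052383 -0.23388846  0.19057421] [ 2.77334585 -0.78556074  0.7279236 ] 14.925
```

View pics/c3.png

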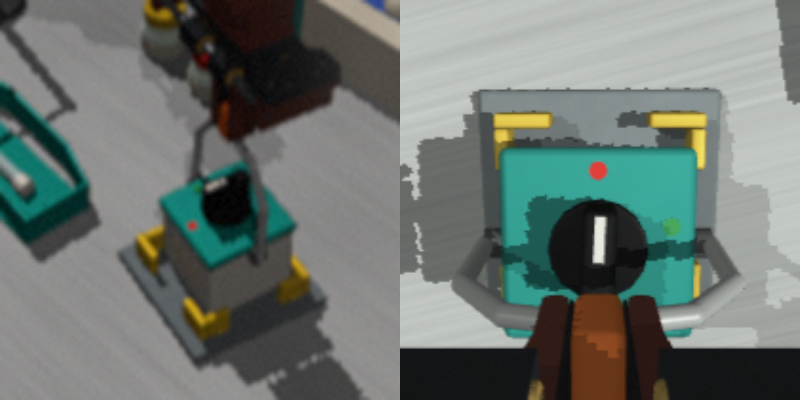

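The can sits between the guides at (235,250) in the left crop, and its whole weight is on the plate. I'll release, rise, and check the handle and knob.

```bash
python3 - <<'E'
from h import *
s=monitor.read_state();p=np.array(s["ee_pos"])
fingers.move_gripper(0.05)
manip.dwell(.3)
manip.move_straight(p+[0,0,.05],rate=.08)
manip.move_straight([.50,-.23,.29],rate=.12)
fingers.move_gripper(0.06); manip.dwell(.5)
i,K,T=cap("wrist","w4")
m=mask(i,(78,120,50),(95,255,255))
n,l,st,ce=cv2.connectedComponentsWithStats(m);k=1+st[1:,4].argmax();print(st[k])
w=np.array([onz(K,T,q,.09)[:2] for q in np.argwhere(l==k)[:,::-1]],np.float32);r=cv2.minAreaRect(w);print("lid",r)
bx=tuple(int(v) for v in(st[k][0],st[k][1],st[k][0]+st[k][2],st[k][1]+st[k][3]))
m=mask(i,(0,0,150),(180,60,255),bx);n,l,st,ce=cv2.connectedComponentsWithStats(m);k=1+st[1:,4].argmax()
w=np.array([onz(K,T,q,.128)[:2] for q in np.argwhere(l==k)[:,::-1]],np.float32);print("pointer",st[k],cv2.minAreaRect(w),w.mean(0))
print(monitor.read_state()["time"])
E
```

```text
[ 343   34  169   99 9521]
lid ((0.46555641293525696, -0.023248188197612762), (0.18173713982105255, 0.08344710618257523), 88.1607666015625)
pointer [ 343   34  166   38 3372] ((0.42408937215805054, -0.04320257902145386), (0.1562078297138214, 0.03301724046468735), 76.00530242919922) [ 0.41322863 -0.06511032]
18.3917
```

View pics/w4.png

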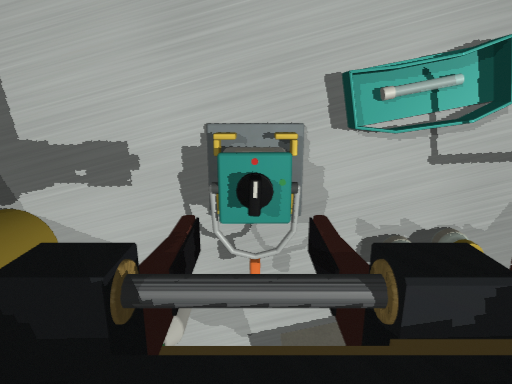

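The handle has dropped to +x (tab at (255,267)) and the can sits in the dock, with the lid at (219,152)–(291,222) and the knob pointer at about (255,190). My mask picked the dish by mistake, so I'll restrict it to the lid.

```bash
python3 - <<'E'
from h import *
i,K,T=cap("wrist")
B=lambda m,z:np.array([onz(K,T,q,z)[:2] for q in np.argwhere(m)[:,::-1]],np.float32)
m=mask(i,(78,120,50),(95,255,255),(205,140,305,228));print("lid",cv2.minAreaRect(B(m,.09)))
m=mask(i,(0,0,150),(180,60,255),(235,165,275,220));w=B(m,.128);print("pointer",len(w),cv2.minAreaRect(w),w.mean(0))
m=mask(i,(0,0,0),(180,255,60),(230,165,282,222));m2=m|mask(i,(0,0,150),(180,60,255),(235,165,275,220));w=B(m2,.107);print("skirt",len(w),cv2.minEnclosingCircle(B(m2,.10)))
E
```

```text
lid ((0.5248409509658813, -0.2350102961063385), (0.08713751286268234, 0.0872022956609726), 76.1938247680664)
pointer 53 ((0.51661217212677, -0.23300997912883759), (0.003217514604330063, 0.016513105481863022), 76.0166015625) [ 0.5172162  -0.23282318]
skirt 1136 ((0.5288140177726746, -0.23658186197280884), 0.02636963129043579)
```

```bash
python3 - <<'E'
from h import *
x,y=.525,-.235
o=down(166.2)
manip.move_straight([x,y,.20],ori=o,rate=.12)
fingers.move_gripper(.045)
print(manip.move_straight([x,y,.1045],rate=.07,force_limit=6))
fingers.move_gripper(0.)
s=monitor.read_state();print(s["ee_pos"],s["grip_width"],s["force"],s["moment"],s["time"])
if .011<s["grip_width"]<.018:
    p=s["ee_pos"]
    for k in range(1,14):
        manip.move_straight(p,ori=down(166.2-np.degrees(.1*k)),rate=.05)
        s=monitor.read_state();print(k,s["time"],round(s["q"][5],3),s["moment"].round(3) if hasattr(s["moment"],"round") else s["moment"],np.round(s["force"],1))
E
```

```text
False
[ 0.52501346 -0.23513469  0.10451531] 0.013750226195438057 [-0.17629509 -1.2721634  -0.11449634] [-0.09133127  0.05795602  0.07658682] 21.95
1 22.2 -1.674 [ 0.034 -0.056 -0.009] [ 0.3 -0.9  0.7]
2 22.45 -1.576 [ 0.128 -0.05  -0.003] [-0.   0.4  0.1]
3 22.7 -1.477 [ 0.257 -0.125  0.069] [1.  1.1 0.1]
4 22.95 -1.377 [ 0.301 -0.226  0.035] [0.8 1.2 0.1]
5 23.2 -1.277 [ 0.32  -0.224  0.006] [1.3 1.7 0. ]
6 23.45 -1.177 [ 0.309 -0.191  0.058] [ 1.7  0.8 -0.1]
7 23.7 -1.077 [ 0.327 -0.278  0.037] [1.3 1.8 0.3]
8 23.95 -0.977 [ 0.232 -0.167  0.081] [ 1.5  2.8 -0.7]
9 24.2 -0.877 [ 0.205 -0.171  0.033] [ 0.7  1.2 -0.4]
10 24.45 -0.777 [ 0.069 -0.115  0.017] [1.5 0.3 0.2]
11 24.7 -0.677 [-0.039 -0.175  0.005] [ 0.5  1.  -0.9]
12 24.95 -0.577 [-0.133 -0.11  -0.047] [ 0.2  0.2 -0.6]
13 25.2 -0.477 [-0.183 -0.047 -0.07 ] [ 0.3 -0.1 -1.2]
```

```bash
python3 - <<'E'
from h import *
p=monitor.read_state()["ee_pos"]
manip.move_straight(p,ori=down(166.2-np.degrees(1.4)),rate=.05)
print(monitor.read_state()["moment"])
fingers.move_gripper(.045);manip.dwell(.2)
manip.move_straight([p[0],p[1],.20],rate=.1)
manip.move_straight([.50,-.23,.29],ori=down(166),rate=.15)
manip.dwell(.3)
i,K,T=cap("wrist")
B=lambda m,z:np.array([onz(K,T,q,z)[:2] for q in np.argwhere(m)[:,::-1]],np.float32)
m=mask(i,(78,120,50),(95,255,255),(205,140,305,228));print("lid",cv2.minAreaRect(B(m,.09)))
m=mask(i,(0,0,150),(180,60,255),(235,165,278,220));w=B(m,.128);print("pointer",len(w),cv2.minAreaRect(w))
s,_,_=cap("side");print(monitor.read_state()["time"])
cv2.imwrite("pics/c5.png",np.hstack([cv2.resize(i[110:290,170:350],(400,400))[:,:,::-1],cv2.resize(s[160:320,200:360],(400,400))[:,:,::-1]]))
E
```

```text
[0.69833461 0.39332894 0.54425789]
lid ((0.5232319235801697, -0.23420697450637817), (0.08734308928251266, 0.08689653873443604), 73.51554870605469)
pointer 54 ((0.5247060656547546, -0.22464649379253387), (0.017648519948124886, 0.0034876661375164986), 89.0338134765625)
29.375
```

View pics/c5.png

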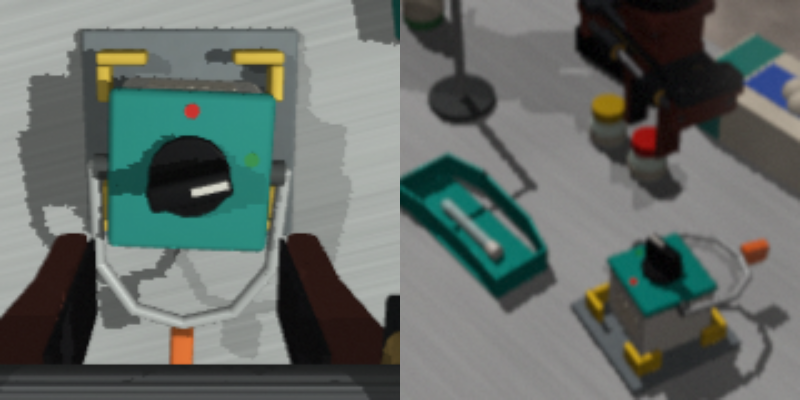

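The can stands in the dock with the handle dropped aside. The pointer is turned 74.5° = 1.30 rad from the can's -x, so the knob is locked. Handing in.

```bash
python3 -c "
from h import *
print(workorder.job_done())"
```

```text
the job is handed in; nothing more can be done
None
```

The can is standing in the dock with its handle dropped aside and the knob locked at about 1.30 rad; I touched none of the bystanders and handed the job in at about 29 s.

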